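# Set the potting tampers out by size

## Robot

A 6-joint arm with a two-finger parallel gripper is mounted at the origin on a cart in front of the work surface, level with it; the furniture and walls round the work are solid. World frame = base frame: x ahead of the robot, y to its left, z up, the work surface at z = 0. Lengths are in mm, angles in degrees, forces in N, time in s.
With the tool pointing down it reaches from about 325 to 925 mm from the base axis. Payload 3.1 kg.
Tool frame: the origin (TCP) lies midway between the tips of the shut fingers; the grasp point (between the pads) lies 19 mm behind it; z points along the fingers, y is the line along which they close (so a half turn about z gives the same grasp; the last joint's range is limited). The gripper opens to 85 mm and grips with 20 to 120 N. Pads are 22 mm wide; open, the fingers measure 114 mm over their backs; the gripper's body (76 mm by 85 mm) begins 54 mm behind the grasp point. The pads swing forward as they close: fully open they stand 13 mm farther back than shut.
Start: joints at [-80.913, 12.427, 92.441, -0, 75.132, -6.429], TCP at [167.21, -602.229, 202.1] pointing down, gripper open.
Joint ranges: [-157.48, 157.48], [-44.54, 120.13], [17.64, 146.25], [-64.5, 244.5], [7.68, 150.69], [-147.95, 147.95]. Speed limits (degrees/s): [159.86, 159.86, 180, 180, 180, 180].

## Interface

Orientations are given as a 3x3 rotation matrix whose columns are the frame's x, y, z axes.
In Python, from plant import r gives the robot as it stands.
- The arm moves only by the tool arm_command, never from a script. Its argument "plan" is a list of rows, each a list of 7 numbers: the turn, a rotation vector about the tool's x, y, z in units of 1.5 rad (1.0 is 1.5 rad), then the shift along the tool's x, y, z in units of 10 cm (1.0 is 10 cm), then the opening, from 0 (shut) to 1 (fully open). A call has 1 to 20 rows; each row is the pose to reach, as a shift and turn from the pose commanded when the call began, along the tool's axes at that moment; what a row does not reach only later rows make up. A row lasts 1/12 s, in which the tool goes at most 41.7 mm and 7.16 degrees, less where a joint would pass 70% of its speed; a pose out of reach is approached as far as the arm can. A call with a number of a shift or a turn outside -1 to 1 is refused whole. A call with a gripper value outside its range is refused whole. The fingers move at their own pace and stop on an object; "squeeze" is the grip in N (left out, the last holds). Time passes only in rows, so rows that repeat a pose let the fingers close. It gives the time, the measured TCP pose, the force, the opening and the grip force at its end, in the units of the state.
- r.get_obs(): the state, without advancing time (a new reading comes with each control period).
- r.camera(name): name is "scene" or "top" or "wrist"; returns a dict with "pixels" (384x512x3 uint8, red, green, blue), "vfov" (degrees; the focal length in pixels is half the picture's height over the tangent of half this angle, whatever the lens; pixels are square), "cx", "cy" (the principal point, pixels), "camera_from_world" (4x4, takes a point from world to camera coordinates); the wrist camera has in their place "tool_from_camera" (4x4, takes a point from camera to tool coordinates, whose origin is the TCP and whose axes are the flange's). Camera axes: x right, y up, looking along -z (the intrinsics and any distortion apply to the point x, -y, -z); pixel columns grow to the right and rows downward; lengths in mm; the calibration is good to about 2 mm. A picture is of the moment at which its call begins: read the wrist's pose just before it. There is no depth.
- r.finish_job(): hands the job in; it is judged then, once.
The state is a dict: "time": time; "q": joint angles; "qvel": joint speeds; "joint_torque": joint torques, N m; "tcp_pos": TCP position; "orientation": TCP orientation; "force": force on the tool from outside, world axes, zero at the start; "moment": the same for the moment, N m; "finger_gap": finger opening in mm; "gripper_force": force on a finger pad.
Only numpy, scipy, OpenCV 4.12 (cv2) and the standard library are available. Lean on these libraries where they do the work, as an engineer would, in place of code of your own. Each camera call takes 0.05 s, during which the arm holds its last target. There are 200 camera calls.

## Task

Get the potting tampers ready for the day's potting: stand all four upright on the row of cork pads, one centred on each pad, in order of disc size, with the smallest at the end next to the terracotta pot and the largest at the end next to the tape roll. Leave the terracotta pot and the tape roll where they are.

Things in the scene. Friction and masses are not known exactly. Their poses are not given: they have to be found in the camera images.
- tamper_40: the smallest of four plain turned wooden potting tampers, standing upright: a flat round disc 40 mm in diameter and 16 mm thick with an upright round handle, 26 mm in diameter and the same on all four, rising from its middle to 85 mm above the underside (straight from 24 to 74 mm, rounded above). Origin: centre of the underside; z up along the handle. 60 g or so.
- tamper_52: the second smallest of four plain turned wooden potting tampers, standing upright: a flat round disc 52 mm in diameter and 16 mm thick with an upright round handle, 26 mm in diameter and the same on all four, rising from its middle to 85 mm above the underside (straight from 24 to 74 mm, rounded above). Origin: centre of the underside; z up along the handle. 80 g or so.
- tamper_64: the second largest of four plain turned wooden potting tampers, standing upright: a flat round disc 64 mm in diameter and 16 mm thick with an upright round handle, 26 mm in diameter and the same on all four, rising from its middle to 85 mm above the underside (straight from 24 to 74 mm, rounded above). Origin: centre of the underside; z up along the handle. 110 g or so.
- tamper_76: the largest of four plain turned wooden potting tampers, standing upright: a flat round disc 76 mm in diameter and 16 mm thick with an upright round handle, 26 mm in diameter and the same on all four, rising from its middle to 85 mm above the underside (straight from 24 to 74 mm, rounded above). Origin: centre of the underside; z up along the handle. 140 g or so.
- pad_a: one of four equal round cork pads, 84 mm in diameter and 3 mm thick, fixed in a straight row, 95 mm apart centre to centre, on a dark wooden board (400 x 100 x 12 mm, on the bench, fixed). The letters say nothing of the order in the row. Origin: centre of the pad's underside, 12 mm above the bench; its upper face is 15 mm above the bench.
- pad_b: one of four equal round cork pads, 84 mm in diameter and 3 mm thick, fixed in a straight row, 95 mm apart centre to centre, on a dark wooden board (400 x 100 x 12 mm, on the bench, fixed). The letters say nothing of the order in the row. Origin: centre of the pad's underside, 12 mm above the bench; its upper face is 15 mm above the bench.
- pad_c: one of four equal round cork pads, 84 mm in diameter and 3 mm thick, fixed in a straight row, 95 mm apart centre to centre, on a dark wooden board (400 x 100 x 12 mm, on the bench, fixed). The letters say nothing of the order in the row. Origin: centre of the pad's underside, 12 mm above the bench; its upper face is 15 mm above the bench.
- pad_d: one of four equal round cork pads, 84 mm in diameter and 3 mm thick, fixed in a straight row, 95 mm apart centre to centre, on a dark wooden board (400 x 100 x 12 mm, on the bench, fixed). The letters say nothing of the order in the row. Origin: centre of the pad's underside, 12 mm above the bench; its upper face is 15 mm above the bench.
- clay_pot: small empty terracotta pot, 60 mm in diameter at the rim, 54 mm high, loose, standing on the bench just beyond one end of the board, in line with the row of pads, about 110 mm from the centre of the nearest pad (at which end differs from time to time). Origin: centre of its underside.
- tape_roll: roll of grey tape lying flat, about 100 mm in diameter, 48 mm high, loose, on the bench just beyond the other end of the board. Beyond the work, mind the tall green lever press to the left, behind the board (fixed, 0.5 m high, over x 0.50 to 0.94 and y 0.14 to 0.28, its lever overhanging towards the robot). Origin: centre of its underside.
Mind the look-alikes: they are no part of the job. What is shaped like the tamper_76 but red, white or yellow is not meant.

How it is judged (in metres and radians):
At the end, for the whole second after the job is handed in: Each tamper stands upright (within 0.1 rad), released and at rest on a cork pad, its axis within 13 mm of the pad's centre; counted from the terracotta pot the discs are 40, 52, 64 and 76 mm; pot and tape roll are within 15 mm of where they stood ((horizontal distance between tamper_40 and pad_a below 0.013 m or horizontal distance between tamper_40 and pad_b below 0.013 m or horizontal distance between tamper_40 and pad_c below 0.013 m or horizontal distance between tamper_40 and pad_d below 0.013 m) and horizontal distance between tamper_40 and clay_pot between 0.0625 and 0.1525 m and height (world z) of tamper_40 between 0.01 and 0.02 m and angle between each of tamper_40, tamper_52, tamper_64, tamper_76's own z axis and vertical below 0.1 rad and linear speed of each of tamper_40, tamper_52, tamper_64, tamper_76 below 0.02 m/s and angular speed of each of tamper_40, tamper_52, tamper_64, tamper_76 below 0.2 rad/s and contact force between each of tamper_40, tamper_52, tamper_64, tamper_76 and the fingers below 0.1 N and (horizontal distance between tamper_52 and pad_a below 0.013 m or horizontal distance between tamper_52 and pad_b below 0.013 m or horizontal distance between tamper_52 and pad_c below 0.013 m or horizontal distance between tamper_52 and pad_d below 0.013 m) and horizontal distance between tamper_52 and clay_pot between 0.1575 and 0.2475 m and height (world z) of tamper_52 between 0.01 and 0.02 m and (horizontal distance between tamper_64 and pad_a below 0.013 m or horizontal distance between tamper_64 and pad_b below 0.013 m or horizontal distance between tamper_64 and pad_c below 0.013 m or horizontal distance between tamper_64 and pad_d below 0.013 m) and horizontal distance between tamper_64 and clay_pot between 0.2525 and 0.3425 m and height (world z) of tamper_64 between 0.01 and 0.02 m and (horizontal distance between tamper_76 and pad_a below 0.013 m or horizontal distance between tamper_76 and pad_b below 0.013 m or horizontal distance between tamper_76 and pad_c below 0.013 m or horizontal distance between tamper_76 and pad_d below 0.013 m) and horizontal distance between tamper_76 and clay_pot between 0.3475 and 0.4375 m and height (world z) of tamper_76 between 0.01 and 0.02 m and distance of each of clay_pot, tape_roll from where it was at the start of the episode below 0.015 m); the robot touches nothing.
It fails at once if the terracotta pot is pushed away or knocked over (distance of clay_pot from where it was at the start of the episode above 0.03 m or angle between clay_pot's own z axis and vertical above 0.6 rad).
It fails at once if the tape roll is pushed away or knocked over (distance of tape_roll from where it was at the start of the episode above 0.03 m or angle between tape_roll's own z axis and vertical above 0.6 rad).
It also fails if it takes over 96 s, if anything falls off the work surface, if the arm or the gripper's body presses on something with over 40 N, if the wrist force passes 120 N, or if a joint passes its speed limit or range.

## Working session

There is one attempt and no reset: what is moved stays moved. The work goes in short steps, Python scripts to look and compute and a tool call to move; the robot and the scene stay as the last step left them, time stands still between calls to the robot, and variables do not carry over. Pictures are saved under pics/ and viewed, at most 14 in all, crops included, and the job is handed in when it is done.

Besides the shell and the picture viewer there is one more tool, called after "Request:" as a command line: name --pt "numbers of a row" for each row, then --argument value for the rest. arm_command: Moves the arm, as the interface text tells. Shifts and turns lie within -1 to 1; 1 stands for 10 cm of shift or 1.5 rad of turn. Its arguments: {"type":"object","properties":{"plan":{"type":"array","items":{"type":"array","items":{"type":"number","minimum":-1,"maximum":1}}},"squeeze":{"type":"number"}},"required":["plan"]}

```bash
ls; mkdir -p pics; python3 - <<'E'
from plant import r
import cv2,numpy as np
for n in ("top","scene"):
    c=r.camera(n); cv2.imwrite(f"pics/{n}0.png",c["pixels"][:,:,::-1])
    print(n,{k:(np.round(v,4).tolist() if k!='pixels' else 0) for k,v in c.items()})
o=r.get_obs(); print(o["time"],o["tcp_pos"],o["orientation"],o["finger_gap"])
E
```

```text
pics
top {'pixels': 0, 'vfov': 46.1107, 'cx': 252.5233, 'cy': 190.0713, 'camera_from_world': [[-0.0283, -0.9996, 0.0041, -21.4514], [0.9809, -0.0269, 0.1925, -562.5325], [-0.1923, 0.0095, 0.9813, -1198.1614], [0.0, 0.0, 0.0, 1.0]]}
scene {'pixels': 0, 'vfov': 48.8783, 'cx': 255.4762, 'cy': 189.6288, 'camera_from_world': [[-0.7727, -0.6346, 0.0169, 415.406], [0.4932, -0.5833, 0.6454, -324.6279], [-0.3997, 0.507, 0.7637, -1143.3501], [0.0, 0.0, 0.0, 1.0]]}
0.1 [ 167.07086807 -601.41762234  200.87376698] [[ 9.63568923e-01  2.67459916e-01 -3.50552677e-04]
 [ 2.67460031e-01 -9.63566471e-01  2.18825408e-03]
 [ 2.47489448e-04 -2.20229246e-03 -9.99997544e-01]] 85.14666877193763
```

View pics/top0.png

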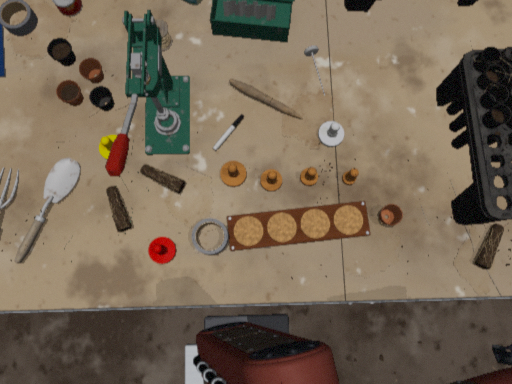

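View pics/scene0.png

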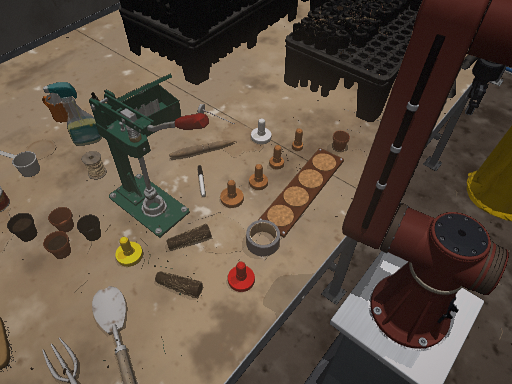

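Top view: wooden tampers at about (233,173), (271,180), (309,176) and (350,176), which look like 76, 64, 52 and 40. The pads run from (248,230) to (349,218). The pot is at (390,215) on the right and the tape at (209,236) on the left. The look-alikes are red (162,250), white (331,133) and yellow (108,147), all rejected by colour. Next I'll measure and check with a close crop.

```bash
cat > h.py <<'E'
import numpy as np,cv2
from plant import r
def ray(c,u,v):
    f=192/np.tan(np.radians(c["vfov"]/2)); d=np.array([(u-c["cx"])/f,-(v-c["cy"])/f,-1.])
    if "camera_from_world" in c: T=np.linalg.inv(c["camera_from_world"])
    else: T=c["Twc"]
    return T[:3,3],T[:3,:3]@d
def cast(c,u,v,z):
    o,d=ray(c,u,v); return (o+d*(z-o[2])/d[2])
def wrist():
    ob=r.get_obs(); c=r.camera("wrist"); T=np.eye(4); T[:3,:3]=ob["orientation"]; T[:3,3]=ob["tcp_pos"]
    c["Twc"]=T@c["tool_from_camera"]; return c,ob
def proj(c,p):
    M=c["camera_from_world"] if "camera_from_world" in c else np.linalg.inv(c["Twc"])
    q=(M@np.append(p,1))[:3]; f=192/np.tan(np.radians(c["vfov"]/2)); return c["cx"]-f*q[0]/q[2],c["cy"]+f*q[1]/q[2]
E
python3 - <<'E'
from h import *
c=r.camera("top"); im=c["pixels"]; hsv=cv2.cvtColor(im,cv2.COLOR_RGB2HSV)
for u,v in [(225,175),(265,184),(304,180),(248,232),(349,220),(300,245),(260,215),(300,160),(390,222)]: print((u,v),hsv[v,u])
m=((hsv[...,0]>8)&(hsv[...,0]<18)&(hsv[...,1]>160)&(hsv[...,2]>100)).astype(np.uint8)
n,l,s,ce=cv2.connectedComponentsWithStats(m)
for i in range(1,n):
    if s[i,4]>40: print(s[i],ce[i],cast(c,*ce[i],16).round(1))
cv2.imwrite("pics/crop.png",cv2.resize(im[140:265,150:420],None,fx=2.9,fy=2.9,interpolation=cv2.INTER_CUBIC)[:,:,::-1])
E
```

```text
(225, 175) [ 15 175 153]
(265, 184) [ 16 167 165]
(304, 180) [ 16 178 163]
(248, 232) [ 16 131 166]
(349, 220) [ 17 129 166]
(300, 245) [ 17  65 158]
(260, 215) [ 11 168 100]
(300, 160) [ 18  68 153]
(390, 222) [ 11 161 122]
[221 162  25  24 418] [232.95215311 173.46889952] [619.6  17.6  16. ]
[301 168  17  17 171] [308.85964912 176.39766082] [ 605. -201.   16.]
[351 169   7   7  43] [353.88372093 172.11627907] [ 614.1 -331.8   16. ]
[261 170  21  21 288] [270.68055556 179.84027778] [597.9 -90.6  16. ]
[343 172  13  13  48] [347.27083333 179.72916667] [ 592.2 -311.1   16. ]
```

View pics/crop.png

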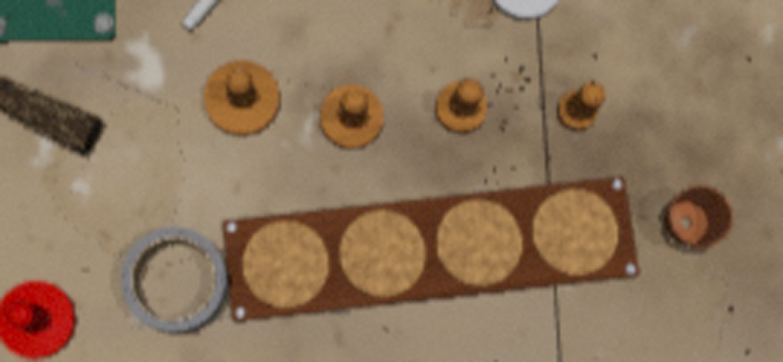

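The crop shows plain wooden tampers whose discs shrink left to right. Pot is on the right and tape on the left, so each tamper goes to the pad in front of it. Next: pad centres and disc centres, from the lower disc contour and the ellipse fits.

```bash
python3 - <<'E'
from h import *
P={}
for n in ("top","scene"):
    c=r.camera(n); im=c["pixels"]; hsv=cv2.cvtColor(im,cv2.COLOR_RGB2HSV)
    H,S,V=[hsv[...,i].astype(int) for i in range(3)]
    m=((H>11)&(H<21)&(S>95)&(V>125)).astype(np.uint8)
    m=cv2.morphologyEx(m,cv2.MORPH_OPEN,np.ones((3,3)))
    cs,_=cv2.findContours(m,cv2.RETR_EXTERNAL,cv2.CHAIN_APPROX_NONE)
    for k in cs:
        a=cv2.contourArea(k)
        if 60<a<3000:
            w=np.array([cast(c,u,v,15)[:2] for u,v in k[:,0]],np.float32)
            (x,y),R=cv2.minEnclosingCircle(w); e=cv2.fitEllipse(w)
            if 400<x<750 and -480<y<200: print(n,a,np.round(k[:,0].mean(0)),"circ",round(x),round(y),round(2*R),"ell",np.round(e[0],1),np.round(e[1],1))
E
```

```text
top 658.0 [248. 230.] circ 454 -22 85 ell [454.1 -21.5] [80.6 82.8]
top 653.0 [281. 227.] circ 462 -116 84 ell [ 461.9 -116.2] [81.3 82. ]
top 643.0 [315. 223.] circ 470 -211 84 ell [ 469.9 -211. ] [80.6 81.8]
top 638.0 [348. 220.] circ 477 -306 85 ell [ 477.2 -305.6] [80.5 81.9]
top 77.5 [307. 178.] circ 607 -202 52 ell [ 606.6 -201.1] [44.3 46.1]
top 347.5 [271. 179.] circ 600 -91 65 ell [600.3 -91.5] [59.9 63.1]
top 492.0 [233. 173.] circ 621 18 77 ell [621.8  18.5] [72.7 74. ]
scene 402.0 [280. 215.] circ 455 -20 83 ell [455.1 -20.8] [78.2 80.9]
scene 186.0 [232. 196.] circ 624 19 76 ell [622.6  19.4] [66.5 70.7]
scene 354.5 [296. 196.] circ 463 -115 83 ell [ 462.4 -115. ] [77.9 79.9]
scene 103.5 [258. 180.] circ 602 -91 63 ell [601.  -90.3] [55.5 57.7]
scene 320.5 [310. 178.] circ 471 -210 82 ell [ 470.7 -210.1] [79.1 79.5]
scene 279.5 [324. 162.] circ 479 -305 83 ell [ 478.3 -304.1] [77.4 78.8]
```

Request:
arm_command --pt "0 0 0.18 0.9 -0.27 0 1" --pt "0 0 0.18 0.9 -0.27 0 1" --pt "0 0 0.18 0.9 -0.27 0 1" --pt "0 0 0.18 0.9 -0.27 0 1" --pt "0 0 0.18 0.9 -0.27 0 1"

```text
time: 0.67
tcp_pos: [247.1, -551.8, 202.0]
orientation: [[1.0, 0.003, -0.001], [0.003, -1.0, -0.0], [-0.001, 0.0, -1.0]]
force: [0.2, -0.4, -0.4]
finger_gap: 85.7
gripper_force: 0.0
```

```bash
python3 - <<'E'
from h import *
c,o=wrist(); print(np.round(c["tool_from_camera"],3),c["vfov"],c["cx"],c["cy"],o["tcp_pos"],o["orientation"].round(3),o["q"].round(1),o["time"])
E
```

```text
[[   0.       0.948    0.318   83.032]
 [   1.      -0.       0.       0.751]
 [   0.       0.318   -0.948 -172.098]
 [   0.       0.       0.       1.   ]] 71.3215523953741 255.37435946310484 192.42519582613164 [ 247.13759954 -551.83337962  202.04339971] [[ 1.     0.003 -0.001]
 [ 0.003 -1.    -0.   ]
 [-0.001  0.    -1.   ]] [-72.5  10.   95.3  -0.   74.7  17.3] 0.6667
```

Request:
arm_command --pt "0 0 0 0.88 -0.59 0 1" --pt "0 0 0 0.88 -0.59 0 1" --pt "0 0 0 0.88 -0.59 0 1"

```text
time: 0.97
tcp_pos: [335.8, -492.3, 202.1]
orientation: [[1.0, -0.0, 0.001], [-0.0, -1.0, 0.001], [0.001, -0.001, -1.0]]
force: [-0.2, 0.0, -0.5]
finger_gap: 85.5
gripper_force: 0.0
```

Request:
arm_command --pt "0 0 0 0.88 -0.59 0 1" --pt "0 0 0 0.88 -0.59 0 1" --pt "0 0 0 0.88 -0.59 0 1"

```text
time: 1.22
tcp_pos: [424.6, -432.9, 202.2]
orientation: [[1.0, 0.001, 0.001], [0.001, -1.0, 0.0], [0.001, -0.0, -1.0]]
force: [-0.9, 0.7, 0.5]
finger_gap: 85.5
gripper_force: 0.0
```

Request:
arm_command --pt "0 0 0 0.88 -0.59 0 1" --pt "0 0 0 0.88 -0.59 0 1" --pt "0 0 0 0.88 -0.59 0 1"

```text
time: 1.47
tcp_pos: [512.9, -373.9, 202.2]
orientation: [[1.0, 0.002, 0.002], [0.002, -1.0, 0.0], [0.002, -0.0, -1.0]]
force: [0.5, -0.0, 0.8]
finger_gap: 85.8
gripper_force: 0.0
```

Request:
arm_command --pt "0 0 0 0.88 -0.59 0 1" --pt "0 0 0 0.88 -0.59 0 1" --pt "0 0 0 0.88 -0.59 0 1" --pt "0 0 0 0.88 -0.59 0 1" --pt "0 0 0 0.88 -0.59 0 1"

```text
time: 1.88
tcp_pos: [598.7, -316.4, 201.7]
orientation: [[1.0, 0.002, -0.001], [0.002, -1.0, -0.001], [-0.001, 0.001, -1.0]]
force: [-0.2, -0.5, 0.7]
finger_gap: 85.5
gripper_force: 0.0
```

```bash
python3 - <<'E'
from h import *
c,o=wrist(); print(o["tcp_pos"],o["q"].round(1),o["time"])
np.savez("w1.npz",im=c["pixels"],Twc=c["Twc"],vfov=c["vfov"],cx=c["cx"],cy=c["cy"])
cv2.imwrite("pics/w1.png",c["pixels"][:,:,::-1])
E
```

```text
[ 598.74036005 -316.41289176  201.69130406] [-33.8  18.7  84.8  -0.1  76.6  56.1] 1.8833
```

View pics/w1.png

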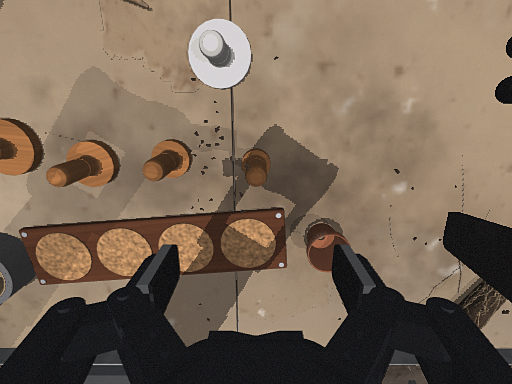

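Wrist view: tamper 40 at (257,165) with handle top near (257,178), 52 at (168,160), 64 at (85,170), and part of 76 at the left edge. The white look-alike is at (219,52). I'll fit the known-radius discs through their far contours.

```bash
cat >> h.py <<'E'
from scipy.optimize import least_squares
def tampers(c,box=None,zb=0,show=True):
    im=c["pixels"]; hsv=cv2.cvtColor(im,cv2.COLOR_RGB2HSV); H,S,V=[hsv[...,i].astype(int) for i in range(3)]
    m=((H>8)&(H<20)&(S>150)&(V>50)).astype(np.uint8); m=cv2.morphologyEx(m,cv2.MORPH_OPEN,np.ones((3,3)))
    cs,_=cv2.findContours(m,cv2.RETR_EXTERNAL,cv2.CHAIN_APPROX_NONE)
    for k in cs:
        a=cv2.contourArea(k); k=k[:,0]
        if a<250 or k[:,1].max()>240: continue
        e=k[k[:,1]<np.percentile(k[:,1],45)].astype(float)
        w=np.array([cast(c,u,v,16+zb)[:2] for u,v in e])
        best=min(((least_squares(lambda p:np.hypot(*(w-p).T)-R,w.mean(0)-[R/2,0],loss="soft_l1"),R) for R in (20,26,32,38)),key=lambda t:t[0].cost)
        full=least_squares(lambda p:np.hypot(*(w-p[:2]).T)-p[2],np.append(w.mean(0)-[10,0],30),loss="soft_l1")
        t=k[k[:,1]>k[:,1].max()-4]
        print("px",k.mean(0).round(),"area",a,"fixedR",best[1],best[0].x.round(1),round(best[0].cost,1),"free",full.x.round(1),"handle-end",cast(c,*t.mean(0),79+zb)[:2].round(1))
E
python3 - <<'E'
from h import *
d=np.load("w1.npz"); c={k:d[k] for k in d}; c["pixels"]=d["im"]; tampers(c)
E
python3 - <<'E'
from h import *
d=np.load("w1.npz"); hsv=cv2.cvtColor(d["im"],cv2.COLOR_RGB2HSV)
for u,v in [(257,155),(258,178),(263,165),(175,148),(185,160),(160,165),(105,150),(240,150),(300,150),(150,150),(40,215)]: print((u,v),hsv[v,u])
E
```

```text
(257, 155) [ 14 149  70]
(258, 178) [ 14 139 108]
(263, 165) [ 13 143  66]
(175, 148) [ 14 153 165]
(185, 160) [ 13 157 146]
(160, 165) [ 12 135  85]
(105, 150) [ 13 144 136]
(240, 150) [ 15  71 132]
(300, 150) [13 71 94]
(150, 150) [ 16  69 140]
(40, 215) [ 16  63 153]
```

```bash
sed -i 's/(S>150)&(V>50)/(S>105)\&(V>45)/' h.py; python3 - <<'E'
from h import *
d=np.load("w1.npz"); c={k:d[k] for k in d}; c["pixels"]=d["im"]; tampers(c)
E
```

```text
px [255. 167.] area 737.0 fixedR 20 [ 602.8 -317.9] 32.9 free [ 605.5 -317.7   17.9] handle-end [ 591.9 -317.9]
px [ 83. 166.] area 2288.5 fixedR 38 [596.2 -95.7] 54.3 free [597.3 -95.7  37.1] handle-end [ 591.5 -113.8]
px [167. 161.] area 1397.5 fixedR 26 [ 609.6 -203.3] 20.9 free [ 608.6 -203.4   26.8] handle-end [ 599.5 -208. ]
px [ 17. 147.] area 1862.0 fixedR 26 [633.5  -3.4] 69.6 free [634.9  -3.5  24.8] handle-end [605.1 -41.7]
```

Request:
arm_command --pt "0 0 0 0.05 0.02 0.2 1" --pt "0 0 0 0.05 0.02 0.5 1" --pt "0 0 0 0.05 0.02 0.84 1" --pt "0 0 0 0.05 0.02 0.84 1"

```text
time: 2.27
tcp_pos: [596.7, -316.7, 109.6]
orientation: [[1.0, -0.002, -0.013], [-0.002, -1.0, 0.008], [-0.013, -0.008, -1.0]]
force: [-2.0, 1.4, -2.3]
finger_gap: 85.5
gripper_force: 0.0
```

Request:
arm_command --pt "0 0 0 0 0 0.3 1" --pt "0 0 0 0 0 0.6 1" --pt "0 0 0 0 0 0.84 1" --pt "0 0 0 0 0 0.84 1" --pt "0 0 0 0 0 0.84 1"

```text
time: 2.68
tcp_pos: [601.7, -318.5, 33.6]
orientation: [[1.0, -0.001, -0.003], [-0.001, -1.0, 0.002], [-0.003, -0.002, -1.0]]
force: [0.2, 0.0, 0.9]
finger_gap: 85.4
gripper_force: 0.0
```

Request:
arm_command --pt "0 0 0 0 0 0 0.1" --pt "0 0 0 0 0 0 0.1" --pt "0 0 0 0 0 0 0.1" --pt "0 0 0 0 0 0 0.1" --pt "0 0 0 0 0 0 0.1" --pt "0 0 0 0 0 0 0.1" --pt "0 0 0 0 0 0 0.1" --pt "0 0 0 0 0 0 0.1" --pt "0 0 0 0 0 0 0.1" --pt "0 0 0 0 0 0 0.1" --pt "0 0 0 0 0 0 0.1" --pt "0 0 0 0 0 0 0.1" --squeeze 30

```text
time: 3.68
tcp_pos: [604.6, -318.2, 35.7]
orientation: [[1.0, 0.001, 0.002], [0.001, -1.0, -0.001], [0.002, 0.001, -1.0]]
force: [0.0, 0.8, 6.3]
finger_gap: 25.0
gripper_force: 29.4
```

```bash
python3 - <<'E'
from h import *
c,o=wrist(); print(o["tcp_pos"],o["finger_gap"],o["gripper_force"],o["force"],o["time"])
cv2.imwrite("pics/w2.png",c["pixels"][:,:,::-1])
E
```

```text
[ 604.5690105  -318.15819998   35.65606596] 25.02702134668061 29.40010517835617 [0.04193094 0.79044211 6.27460055] 3.6833
```

View pics/w2.png

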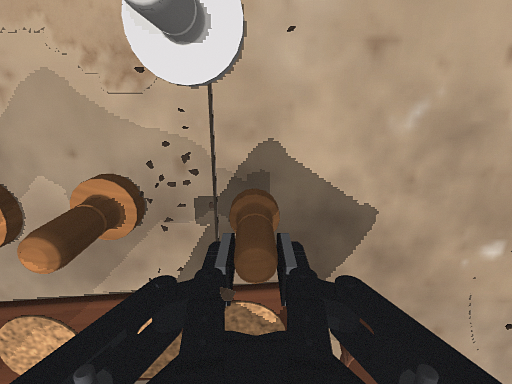

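The grip is good: 25 mm opening on the handle at (255,235). Lift and carry to the right-hand pad.

Request:
arm_command --pt "0 0 0 0 0 -0.2 0.1" --pt "0 0 0 0 0 -0.4 0.1" --pt "0 0 0 0 0 -0.6 0.1" --pt "0 0 0 -0.2 -0.02 -0.6 0.1" --pt "0 0 0 -0.4 -0.04 -0.6 0.1" --pt "0 0 0 -0.63 -0.06 -0.6 0.1" --pt "0 0 0 -0.63 -0.06 -0.6 0.1"

```text
time: 4.32
tcp_pos: [535.7, -310.3, 92.2]
orientation: [[1.0, 0.0, -0.006], [0.0, -1.0, 0.003], [-0.006, -0.003, -1.0]]
force: [0.5, 0.4, -1.2]
finger_gap: 24.9
gripper_force: 29.6
```

Request:
arm_command --pt "0 0 0 -0.2 -0.02 0 0.1" --pt "0 0 0 -0.4 -0.04 0 0.1" --pt "0 0 0 -0.63 -0.06 0 0.1" --pt "0 0 0 -0.63 -0.06 0 0.1" --pt "0 0 0 -0.63 -0.06 0 0.1" --pt "0 0 0 -0.63 -0.06 0 0.1" --pt "0 0 0 -0.63 -0.06 0 0.1"

```text
time: 4.9
tcp_pos: [478.7, -306.4, 94.4]
orientation: [[1.0, 0.001, 0.001], [0.001, -1.0, -0.001], [0.001, 0.001, -1.0]]
force: [-0.9, 0.3, 0.0]
finger_gap: 24.5
gripper_force: 29.6
```

```bash
python3 - <<'E'
from h import *
c,o=wrist(); print(o["tcp_pos"],o["finger_gap"],o["gripper_force"],o["force"],o["time"])
tampers(c)
c=r.camera("scene");cv2.imwrite("pics/w3.png",cv2.resize(c["pixels"][90:260,180:380],None,fx=3,fy=3)[:,:,::-1])
E
```

```text
[ 478.65975544 -306.35991033   94.36379081] 24.463107783783887 29.5914825797081 [-0.93044504  0.29971388  0.00355428] 4.9
px [387. 193.] area 1574.5 fixedR 20 [ 485.7 -427.5] 1012.3 free [ 482.5 -427.4   22.1] handle-end [ 470.7 -401.8]
px [19. 56.] area 3186.5 fixedR 20 [ 606.9 -111.6] 123.8 free [ 609.3 -111.7   18.1] handle-end [ 568.2 -150.9]
px [114.  36.] area 5103.5 fixedR 38 [ 603.3 -181.6] 402.1 free [ 563.8 -180.3   73.7] handle-end [ 578. -231.]
```

View pics/w3.png

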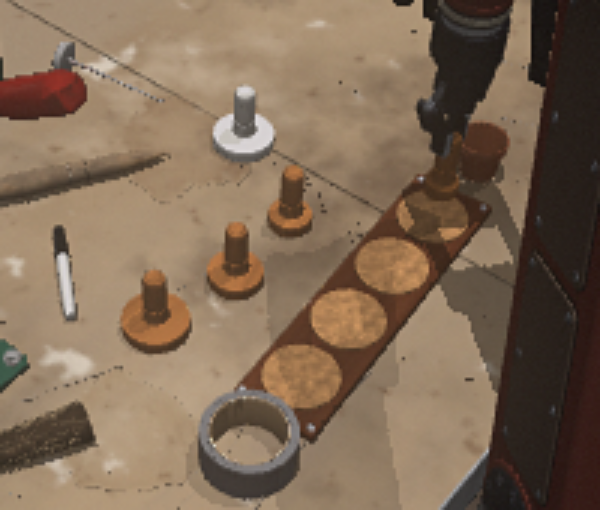

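The tamper is held upright above the right-hand pad (crop 440,180). Lower it in small steps.

Request:
arm_command --pt "0 0 0 0 -0.01 0.15 0.1" --pt "0 0 0 0 -0.01 0.3 0.1" --pt "0 0 0 0 -0.01 0.38 0.1" --pt "0 0 0 0 -0.01 0.41 0.1" --pt "0 0 0 0 -0.01 0.42 0.1" --pt "0 0 0 0 -0.01 0.43 0.1" --pt "0 0 0 0 -0.01 0.43 0.1" --pt "0 0 0 0 -0.01 0.43 0.1" --pt "0 0 0 0 -0.01 0.43 0.1" --pt "0 0 0 0 -0.01 0.43 0.1"

```text
time: 5.83
tcp_pos: [477.9, -305.3, 51.7]
orientation: [[1.0, 0.001, 0.001], [0.001, -1.0, -0.001], [0.001, 0.001, -1.0]]
force: [-0.4, -0.1, -0.2]
finger_gap: 24.8
gripper_force: 29.6
```

Request:
arm_command --pt "0 0 0 0 0 0.01 0.1" --pt "0 0 0 0 0 0.015 0.1" --pt "0 0 0 0 0 0.02 0.1" --pt "0 0 0 0 0 0.02 0.1" --pt "0 0 0 0 0 0.02 0.1" --pt "0 0 0 0 0 0.02 0.1"

```text
time: 6.33
tcp_pos: [478.3, -305.3, 50.6]
orientation: [[1.0, 0.001, 0.001], [0.001, -1.0, -0.001], [0.001, 0.001, -1.0]]
force: [-0.8, 1.1, 7.2]
finger_gap: 24.6
gripper_force: 30.2
```

Request:
arm_command --pt "0 0 0 0 0 0 0.6" --pt "0 0 0 0 0 0 0.6" --pt "0 0 0 0 0 0 0.6" --pt "0 0 0 0 0 0 0.6" --pt "0 0 0 0 0 0 0.6" --pt "0 0 0 0 0 0 0.6" --pt "0 0 0 0 0 -0.2 0.6" --pt "0 0 0 0 0 -0.5 0.6" --pt "0 0 0 0 0 -0.9 0.6" --pt "0 0 0 0 0 -1 0.6" --pt "0 0 0 0 0 -1 0.6"

```text
time: 7.25
tcp_pos: [480.6, -307.5, 154.4]
orientation: [[1.0, 0.001, 0.008], [0.001, -1.0, -0.007], [0.008, 0.007, -1.0]]
force: [0.1, -0.6, 0.6]
finger_gap: 51.0
gripper_force: 0.0
```

Request:
arm_command --pt "0 0 0 0.3 -0.25 -0.2 0.8" --pt "0 0 0 0.65 -0.51 -0.4 0.8" --pt "0 0 0 0.65 -0.51 -0.5 0.8" --pt "0 0 0 0.65 -0.51 -0.5 0.8"

```text
time: 7.58
tcp_pos: [545.4, -253.0, 201.1]
orientation: [[1.0, 0.004, 0.004], [0.004, -1.0, -0.002], [0.004, 0.002, -1.0]]
force: [-0.4, -0.0, 0.4]
finger_gap: 68.2
gripper_force: 0.0
```

Request:
arm_command --pt "0 0 0 0.3 -0.25 0 0.8" --pt "0 0 0 0.65 -0.51 0 0.8" --pt "0 0 0 0.65 -0.51 0 0.8" --pt "0 0 0 0.65 -0.51 0 0.8" --pt "0 0 0 0.65 -0.51 0 0.8" --pt "0 0 0 0.65 -0.51 0 0.8"

```text
time: 8.08
tcp_pos: [605.5, -203.7, 197.4]
orientation: [[1.0, -0.0, -0.003], [-0.0, -1.0, 0.0], [-0.003, -0.0, -1.0]]
force: [-0.1, 0.3, -0.0]
finger_gap: 68.4
gripper_force: 0.0
```

```bash
python3 - <<'E'
from h import *
c,o=wrist(); print(o["tcp_pos"],o["finger_gap"],o["force"],o["time"])
tampers(c)
cv2.imwrite("pics/w4.png",c["pixels"][:,:,::-1])
E
```

```text
[ 605.53039862 -203.70507106  197.43334935] 68.38921746412493 [-0.12512137  0.28523904 -0.03085497] 8.0833
px [253. 165.] area 1170.5 fixedR 26 [ 609.2 -201.3] 9.3 free [ 611.1 -201.3   24.4] handle-end [ 598.6 -201. ]
px [171. 171.] area 1880.5 fixedR 32 [602.6 -93.7] 19.1 free [602.2 -93.7  32.3] handle-end [ 591.8 -102. ]
px [ 83. 154.] area 3102.5 fixedR 38 [625.3  13.5] 89.6 free [620.1  13.7  42.3] handle-end [606.7 -21.4]
```

View pics/w4.png

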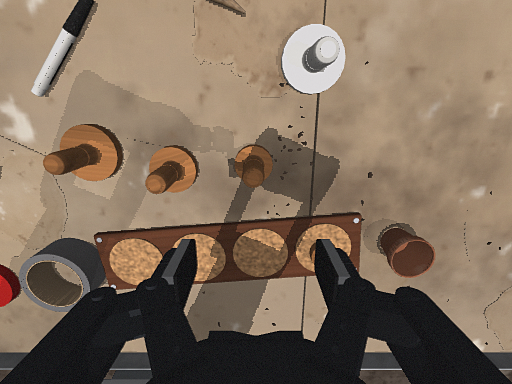

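Tamper 40 doesn't show on its pad at (325,243) in this view, so I'll check from the scene and top cameras.

```bash
python3 - <<'E'
from h import *
a=r.camera("top")["pixels"][130:260,190:420]; b=r.camera("scene")["pixels"][90:260,180:380]
cv2.imwrite("pics/w5.png",np.vstack([cv2.resize(a,(520,294)),cv2.resize(b,(353,300),interpolation=cv2.INTER_CUBIC).astype(np.uint8) if 0 else cv2.copyMakeBorder(cv2.resize(b,(353,300)),0,0,0,167,cv2.BORDER_CONSTANT)])[:,:,::-1])
E
```

```text
(no output)
```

View pics/w5.png

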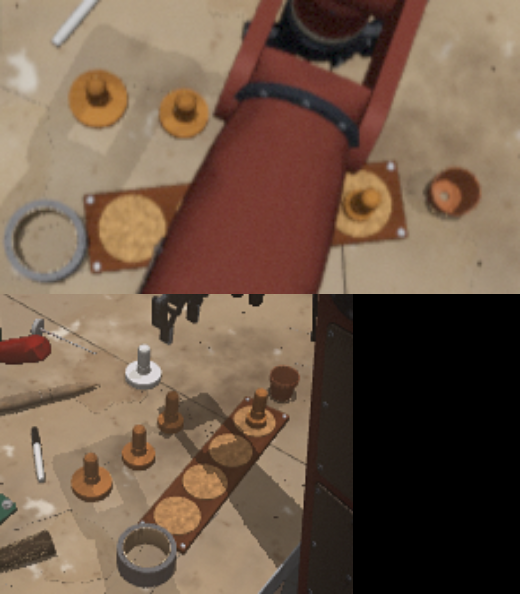

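Tamper 40 stands centred on its pad: top crop (365,205), scene crop (258,415). It was hidden behind a finger in the wrist view. On to tamper 52.

Request:
arm_command --pt "0 0 0 0.03 -0.02 0.2 0.8" --pt "0 0 0 0.03 -0.02 0.5 0.8" --pt "0 0 0 0.03 -0.02 0.82 0.8" --pt "0 0 0 0.03 -0.02 0.82 0.8" --pt "0 0 0 0.03 -0.02 0.82 0.8" --pt "0 0 0 0.03 -0.02 0.82 0.8"

```text
time: 8.73
tcp_pos: [611.0, -201.7, 118.6]
orientation: [[1.0, 0.0, 0.002], [0.0, -1.0, -0.001], [0.002, 0.001, -1.0]]
force: [0.0, -0.6, 0.4]
finger_gap: 68.0
gripper_force: 0.0
```

Request:
arm_command --pt "0 0 0 0 0 0.3 0.8" --pt "0 0 0 0 0 0.6 0.8" --pt "0 0 0 0 0 0.82 0.8" --pt "0 0 0 0 0 0.82 0.8" --pt "0 0 0 0 0 0.82 0.8" --pt "0 0 0 0 0 0.82 0.8"

```text
time: 9.23
tcp_pos: [612.9, -202.0, 38.5]
orientation: [[1.0, 0.001, 0.005], [0.001, -1.0, -0.002], [0.005, 0.002, -1.0]]
force: [-0.2, 0.9, 0.3]
finger_gap: 68.4
gripper_force: 0.0
```

Request:
arm_command --pt "0 0 0 0 0 0 0.1" --pt "0 0 0 0 0 0 0.1" --pt "0 0 0 0 0 0 0.1" --pt "0 0 0 0 0 0 0.1" --pt "0 0 0 0 0 0 0.1" --pt "0 0 0 0 0 0 0.1" --pt "0 0 0 0 0 0 0.1" --pt "0 0 0 0 0 0 0.1" --pt "0 0 0 0 0 0 0.1" --pt "0 0 0 0 0 0 0.1" --pt "0 0 0 0 0 0 0.1" --pt "0 0 0 0 0 0 0.1" --squeeze 30

```text
time: 10.23
tcp_pos: [611.7, -201.1, 36.8]
orientation: [[1.0, 0.001, 0.002], [0.001, -1.0, -0.001], [0.002, 0.001, -1.0]]
force: [-0.4, 0.5, 6.1]
finger_gap: 25.0
gripper_force: 29.4
```

Request:
arm_command --pt "0 0 0 0 0 -0.2 0.1" --pt "0 0 0 0 0 -0.4 0.1" --pt "0 0 0 0 0 -0.6 0.1" --pt "0 0 0 -0.2 0.02 -0.6 0.1" --pt "0 0 0 -0.45 0.04 -0.6 0.1" --pt "0 0 0 -0.69 0.05 -0.6 0.1" --pt "0 0 0 -0.69 0.05 -0.6 0.1"

```text
time: 10.82
tcp_pos: [536.1, -204.8, 93.2]
orientation: [[1.0, -0.0, -0.007], [-0.0, -1.0, 0.002], [-0.007, -0.002, -1.0]]
force: [0.0, 1.0, -1.0]
finger_gap: 24.3
gripper_force: 29.8
```

Request:
arm_command --pt "0 0 0 -0.2 0.02 0 0.1" --pt "0 0 0 -0.45 0.03 0 0.1" --pt "0 0 0 -0.69 0.05 0 0.1" --pt "0 0 0 -0.69 0.05 0 0.1" --pt "0 0 0 -0.69 0.05 0 0.1" --pt "0 0 0 -0.69 0.05 0 0.1" --pt "0 0 0 -0.69 0.05 0 0.1" --pt "0 0 0 -0.69 0.05 0 0.1"

```text
time: 11.48
tcp_pos: [473.6, -211.2, 95.4]
orientation: [[1.0, 0.001, 0.001], [0.001, -1.0, -0.0], [0.001, 0.0, -1.0]]
force: [0.7, 0.8, -0.9]
finger_gap: 24.6
gripper_force: 29.8
```

Request:
arm_command --pt "0 0 0 0 0 0.15 0.1" --pt "0 0 0 0 0 0.3 0.1" --pt "0 0 0 0 0 0.38 0.1" --pt "0 0 0 0 0 0.41 0.1" --pt "0 0 0 0 0 0.42 0.1" --pt "0 0 0 0 0 0.43 0.1" --pt "0 0 0 0 0 0.43 0.1" --pt "0 0 0 0 0 0.43 0.1" --pt "0 0 0 0 0 0.43 0.1" --pt "0 0 0 0 0 0.43 0.1"

```text
time: 12.32
tcp_pos: [472.8, -211.2, 52.7]
orientation: [[1.0, 0.001, 0.001], [0.001, -1.0, -0.001], [0.001, 0.001, -1.0]]
force: [0.2, 0.7, -1.0]
finger_gap: 24.9
gripper_force: 29.8
```

Request:
arm_command --pt "0 0 0 0 0 0.01 0.1" --pt "0 0 0 0 0 0.015 0.1" --pt "0 0 0 0 0 0.02 0.1" --pt "0 0 0 0 0 0.02 0.1" --pt "0 0 0 0 0 0.02 0.1" --pt "0 0 0 0 0 0.02 0.1"

```text
time: 12.82
tcp_pos: [473.3, -211.3, 51.8]
orientation: [[1.0, 0.001, 0.001], [0.001, -1.0, -0.0], [0.001, 0.0, -1.0]]
force: [-1.4, 2.0, 7.3]
finger_gap: 24.5
gripper_force: 30.5
```

Request:
arm_command --pt "0 0 0 0 0 0 0.6" --pt "0 0 0 0 0 0 0.6" --pt "0 0 0 0 0 0 0.6" --pt "0 0 0 0 0 0 0.6" --pt "0 0 0 0 0 0 0.6" --pt "0 0 0 0 0 0 0.6" --pt "0 0 0 0 0 -0.2 0.6" --pt "0 0 0 0 0 -0.5 0.6" --pt "0 0 0 0 0 -0.9 0.6" --pt "0 0 0 0 0 -1 0.6" --pt "0 0 0 0 0 -1 0.6"

```text
time: 13.73
tcp_pos: [475.7, -213.0, 154.9]
orientation: [[1.0, 0.001, 0.008], [0.001, -1.0, -0.005], [0.008, 0.005, -1.0]]
force: [1.4, -0.5, 0.1]
finger_gap: 51.3
gripper_force: 0.0
```

Request:
arm_command --pt "0 0 0 0.3 -0.3 -0.2 0.8" --pt "0 0 0 0.64 -0.6 -0.4 0.8" --pt "0 0 0 0.64 -0.6 -0.5 0.8" --pt "0 0 0 0.64 -0.6 -0.5 0.8"

```text
time: 14.07
tcp_pos: [539.5, -149.5, 201.9]
orientation: [[1.0, 0.004, 0.005], [0.004, -1.0, -0.001], [0.005, 0.001, -1.0]]
force: [-0.3, 0.4, 0.2]
finger_gap: 68.4
gripper_force: 0.0
```

Request:
arm_command --pt "0 0 0 0.3 -0.3 0 0.8" --pt "0 0 0 0.64 -0.6 0 0.8" --pt "0 0 0 0.64 -0.6 0 0.8" --pt "0 0 0 0.64 -0.6 0 0.8" --pt "0 0 0 0.64 -0.6 0 0.8" --pt "0 0 0 0.64 -0.6 0 0.8" --pt "0 0 0 0.64 -0.6 0 0.8" --pt "0 0 0 0.64 -0.6 0 0.8"

```text
time: 14.73
tcp_pos: [599.4, -91.9, 199.9]
orientation: [[1.0, -0.001, -0.001], [-0.001, -1.0, -0.0], [-0.001, 0.0, -1.0]]
force: [0.4, 0.4, -0.1]
finger_gap: 68.5
gripper_force: 0.0
```

```bash
python3 - <<'E'
from h import *
c,o=wrist(); print(o["tcp_pos"],o["finger_gap"],o["force"],o["time"])
tampers(c)
b=r.camera("scene"); cv2.imwrite("pics/w6.png",np.hstack([cv2.resize(c["pixels"],(400,300)),cv2.resize(b["pixels"][90:240,180:380],(400,300))])[:,:,::-1])
E
```

```text
[599.3980677  -91.93165003 199.85885108] 68.45943434762493 [ 0.3919396   0.35272221 -0.11268988] 14.7333
px [254. 164.] area 1653.5 fixedR 32 [601.8 -91.3] 13.7 free [603.9 -91.3  30.3] handle-end [591.8 -91. ]
px [172. 147.] area 2513.5 fixedR 38 [623.6  16.9] 14.4 free [624.3  17.   37.4] handle-end [605.2  -1.2]
```

View pics/w6.png

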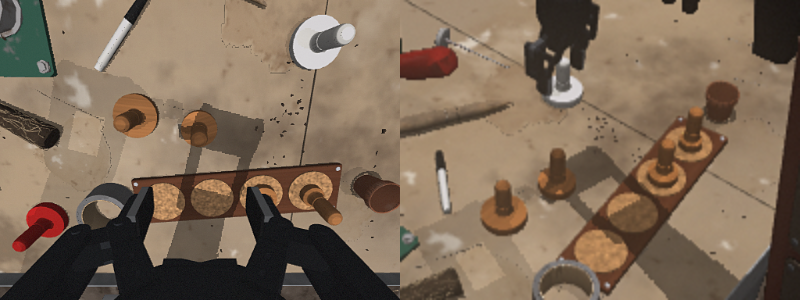

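Tampers 40 and 52 stand on the two right-hand pads (scene crop (690,130) and (665,165)). Tamper 64 is under the gripper.

Request:
arm_command --pt "0 0 0 0 0 0.2 0.8" --pt "0 0 0 0 0 0.5 0.8" --pt "0 0 0 0 0 0.83 0.8" --pt "0 0 0 0 0 0.83 0.8" --pt "0 0 0 0 0 0.83 0.8" --pt "0 0 0 0 0 0.83 0.8"

```text
time: 15.33
tcp_pos: [601.2, -91.3, 118.7]
orientation: [[1.0, 0.001, 0.002], [0.001, -1.0, -0.001], [0.002, 0.001, -1.0]]
force: [0.1, -0.7, -0.4]
finger_gap: 68.4
gripper_force: 0.0
```

Request:
arm_command --pt "0 0 0 0 0 0.3 0.8" --pt "0 0 0 0 0 0.6 0.8" --pt "0 0 0 0 0 0.83 0.8" --pt "0 0 0 0 0 0.83 0.8" --pt "0 0 0 0 0 0.83 0.8" --pt "0 0 0 0 0 0.83 0.8"

```text
time: 15.83
tcp_pos: [603.0, -91.6, 37.3]
orientation: [[1.0, 0.001, 0.005], [0.001, -1.0, -0.001], [0.005, 0.001, -1.0]]
force: [-0.7, -0.8, 0.2]
finger_gap: 68.2
gripper_force: 0.0
```

Request:
arm_command --pt "0 0 0 0 0 0 0.1" --pt "0 0 0 0 0 0 0.1" --pt "0 0 0 0 0 0 0.1" --pt "0 0 0 0 0 0 0.1" --pt "0 0 0 0 0 0 0.1" --pt "0 0 0 0 0 0 0.1" --pt "0 0 0 0 0 0 0.1" --pt "0 0 0 0 0 0 0.1" --pt "0 0 0 0 0 0 0.1" --pt "0 0 0 0 0 0 0.1" --pt "0 0 0 0 0 0 0.1" --pt "0 0 0 0 0 0 0.1" --squeeze 35

```text
time: 16.83
tcp_pos: [601.6, -90.9, 35.8]
orientation: [[1.0, 0.001, 0.002], [0.001, -1.0, -0.0], [0.002, 0.0, -1.0]]
force: [-0.3, 1.5, 5.9]
finger_gap: 24.4
gripper_force: 34.3
```

Request:
arm_command --pt "0 0 0 0 0 -0.2 0.1" --pt "0 0 0 0 0 -0.4 0.1" --pt "0 0 0 0 0 -0.6 0.1" --pt "0 0 0 -0.2 0.04 -0.6 0.1" --pt "0 0 0 -0.45 0.08 -0.6 0.1" --pt "0 0 0 -0.7 0.12 -0.6 0.1" --pt "0 0 0 -0.7 0.12 -0.6 0.1"

```text
time: 17.42
tcp_pos: [524.0, -102.3, 91.8]
orientation: [[1.0, 0.0, -0.009], [0.0, -1.0, 0.002], [-0.009, -0.002, -1.0]]
force: [-0.1, 0.4, -2.2]
finger_gap: 24.5
gripper_force: 34.9
```

Request:
arm_command --pt "0 0 0 -0.2 0.04 0 0.1" --pt "0 0 0 -0.45 0.08 0 0.1" --pt "0 0 0 -0.7 0.12 0 0.1" --pt "0 0 0 -0.7 0.12 0 0.1" --pt "0 0 0 -0.7 0.12 0 0.1" --pt "0 0 0 -0.7 0.12 0 0.1" --pt "0 0 0 -0.7 0.12 0 0.1" --pt "0 0 0 -0.7 0.12 0 0.1"

```text
time: 18.08
tcp_pos: [461.7, -115.1, 94.5]
orientation: [[1.0, 0.001, 0.001], [0.001, -1.0, -0.0], [0.001, 0.0, -1.0]]
force: [-0.5, -0.3, -1.4]
finger_gap: 24.6
gripper_force: 34.9
```

Request:
arm_command --pt "0 0 0 0 0 0.15 0.1" --pt "0 0 0 0 0 0.3 0.1" --pt "0 0 0 0 0 0.38 0.1" --pt "0 0 0 0 0 0.41 0.1" --pt "0 0 0 0 0 0.42 0.1" --pt "0 0 0 0 0 0.43 0.1" --pt "0 0 0 0 0 0.43 0.1" --pt "0 0 0 0 0 0.43 0.1" --pt "0 0 0 0 0 0.43 0.1" --pt "0 0 0 0 0 0.43 0.1"

```text
time: 18.92
tcp_pos: [460.8, -115.2, 51.7]
orientation: [[1.0, 0.001, 0.001], [0.001, -1.0, -0.0], [0.001, 0.0, -1.0]]
force: [-1.0, 0.6, -1.4]
finger_gap: 24.5
gripper_force: 35.0
```

Request:
arm_command --pt "0 0 0 0.01 0 0.01 0.1" --pt "0 0 0 0.01 0 0.015 0.1" --pt "0 0 0 0.01 0 0.02 0.1" --pt "0 0 0 0.01 0 0.02 0.1" --pt "0 0 0 0.01 0 0.02 0.1" --pt "0 0 0 0.01 0 0.02 0.1"

```text
time: 19.42
tcp_pos: [461.9, -115.1, 50.8]
orientation: [[1.0, 0.001, 0.0], [0.001, -1.0, 0.0], [0.0, -0.0, -1.0]]
force: [-3.2, 2.9, 8.9]
finger_gap: 24.4
gripper_force: 35.8
```

Request:
arm_command --pt "0 0 0 0 0 0 0.6" --pt "0 0 0 0 0 0 0.6" --pt "0 0 0 0 0 0 0.6" --pt "0 0 0 0 0 0 0.6" --pt "0 0 0 0 0 0 0.6" --pt "0 0 0 0 0 0 0.6" --pt "0 0 0 0 0 -0.2 0.6" --pt "0 0 0 0 0 -0.5 0.6" --pt "0 0 0 0 0 -0.9 0.6" --pt "0 0 0 0 0 -1 0.6" --pt "0 0 0 0 0 -1 0.6"

```text
time: 20.33
tcp_pos: [464.9, -116.4, 153.7]
orientation: [[1.0, 0.001, 0.009], [0.001, -1.0, -0.004], [0.009, 0.004, -1.0]]
force: [1.0, 0.7, 1.1]
finger_gap: 51.0
gripper_force: 0.0
```

Request:
arm_command --pt "0 0 0 0.3 -0.3 -0.2 0.8" --pt "0 0 0 0.6 -0.6 -0.4 0.8" --pt "0 0 0 0.8 -0.67 -0.5 0.8" --pt "0 0 0 0.8 -0.67 -0.5 0.8" --pt "0 0 0 0.8 -0.67 -0.5 0.8"

```text
time: 20.75
tcp_pos: [541.8, -47.2, 198.2]
orientation: [[1.0, 0.003, -0.001], [0.003, -1.0, -0.0], [-0.001, 0.0, -1.0]]
force: [-0.1, -0.2, 0.0]
finger_gap: 68.1
gripper_force: 0.0
```

Request:
arm_command --pt "0 0 0 0.3 -0.3 0 0.8" --pt "0 0 0 0.6 -0.6 0 0.8" --pt "0 0 0 0.8 -0.67 0 0.8" --pt "0 0 0 0.8 -0.67 0 0.8" --pt "0 0 0 0.8 -0.67 0 0.8" --pt "0 0 0 0.8 -0.67 0 0.8" --pt "0 0 0 0.8 -0.67 0 0.8" --pt "0 0 0 0.8 -0.67 0 0.8"

```text
time: 21.42
tcp_pos: [619.9, 18.2, 198.5]
orientation: [[1.0, -0.001, -0.001], [-0.001, -1.0, -0.0], [-0.001, 0.0, -1.0]]
force: [-0.4, 0.4, -0.5]
finger_gap: 68.0
gripper_force: 0.0
```

```bash
python3 - <<'E'
from h import *
c,o=wrist(); print(o["tcp_pos"],o["finger_gap"],o["force"],o["time"])
tampers(c)
b=r.camera("scene"); cv2.imwrite("pics/w7.png",np.hstack([cv2.resize(c["pixels"],(400,300)),cv2.resize(b["pixels"][90:240,180:380],(400,300))])[:,:,::-1])
E
```

```text
[619.93143882  18.16908535 198.54138885] 68.00356334439196 [-0.42551962  0.40028375 -0.51234263] 21.4167
px [255. 163.] area 2340.0 fixedR 38 [623.5  17.9] 11.1 free [625.2  17.9  36.6] handle-end [609.1  17.9]
```

View pics/w7.png

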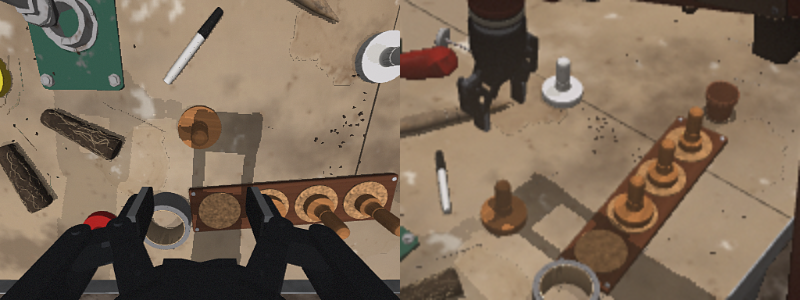

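Three tampers stand on their pads (scene crop (690,130), (665,165), (633,205)), and tamper 76 is under the gripper at (199,127).

Request:
arm_command --pt "0 0 0 0.02 0 0.2 0.8" --pt "0 0 0 0.02 0 0.5 0.8" --pt "0 0 0 0.02 0 0.82 0.8" --pt "0 0 0 0.02 0 0.82 0.8" --pt "0 0 0 0.02 0 0.82 0.8" --pt "0 0 0 0.02 0 0.82 0.8"

```text
time: 22.02
tcp_pos: [624.1, 18.9, 118.7]
orientation: [[1.0, 0.001, 0.002], [0.001, -1.0, -0.0], [0.002, 0.0, -1.0]]
force: [0.0, 0.5, -0.2]
finger_gap: 68.3
gripper_force: 0.0
```

Request:
arm_command --pt "0 0 0 0 0 0.3 0.8" --pt "0 0 0 0 0 0.6 0.8" --pt "0 0 0 0 0 0.82 0.8" --pt "0 0 0 0 0 0.82 0.8" --pt "0 0 0 0 0 0.82 0.8" --pt "0 0 0 0 0 0.82 0.8"

```text
time: 22.52
tcp_pos: [626.0, 18.9, 38.4]
orientation: [[1.0, 0.001, 0.005], [0.001, -1.0, -0.0], [0.005, 0.0, -1.0]]
force: [0.6, -0.4, -0.0]
finger_gap: 68.3
gripper_force: 0.0
```

Request:
arm_command --pt "0 0 0 0 0 0 0.1" --pt "0 0 0 0 0 0 0.1" --pt "0 0 0 0 0 0 0.1" --pt "0 0 0 0 0 0 0.1" --pt "0 0 0 0 0 0 0.1" --pt "0 0 0 0 0 0 0.1" --pt "0 0 0 0 0 0 0.1" --pt "0 0 0 0 0 0 0.1" --pt "0 0 0 0 0 0 0.1" --pt "0 0 0 0 0 0 0.1" --pt "0 0 0 0 0 0 0.1" --pt "0 0 0 0 0 0 0.1" --squeeze 40

```text
time: 23.52
tcp_pos: [624.5, 18.8, 36.8]
orientation: [[1.0, 0.001, 0.002], [0.001, -1.0, -0.0], [0.002, 0.0, -1.0]]
force: [0.2, -1.4, 5.6]
finger_gap: 24.3
gripper_force: 39.3
```

Request:
arm_command --pt "0 0 0 0 0 -0.2 0.1" --pt "0 0 0 0 0 -0.4 0.1" --pt "0 0 0 0 0 -0.6 0.1" --pt "0 0 0 -0.25 0.06 -0.6 0.1" --pt "0 0 0 -0.55 0.13 -0.6 0.1" --pt "0 0 0 -0.85 0.2 -0.6 0.1" --pt "0 0 0 -0.85 0.2 -0.6 0.1"

```text
time: 24.1
tcp_pos: [529.2, -0.7, 91.4]
orientation: [[1.0, 0.0, -0.013], [0.0, -1.0, 0.001], [-0.013, -0.001, -1.0]]
force: [-0.7, 0.7, -2.5]
finger_gap: 24.4
gripper_force: 39.8
```

Request:
arm_command --pt "0 0 0 -0.25 0.06 0 0.1" --pt "0 0 0 -0.55 0.13 0 0.1" --pt "0 0 0 -0.84 0.2 0 0.1" --pt "0 0 0 -0.84 0.2 0 0.1" --pt "0 0 0 -0.84 0.2 0 0.1" --pt "0 0 0 -0.84 0.2 0 0.1" --pt "0 0 0 -0.84 0.2 0 0.1" --pt "0 0 0 -0.84 0.2 0 0.1"

```text
time: 24.77
tcp_pos: [455.7, -20.9, 95.6]
orientation: [[1.0, 0.001, 0.001], [0.001, -1.0, -0.0], [0.001, 0.0, -1.0]]
force: [0.2, 0.1, -0.6]
finger_gap: 24.1
gripper_force: 39.8
```

Request:
arm_command --pt "0 0 0 0 0 0.15 0.1" --pt "0 0 0 0 0 0.3 0.1" --pt "0 0 0 0 0 0.38 0.1" --pt "0 0 0 0 0 0.41 0.1" --pt "0 0 0 0 0 0.42 0.1" --pt "0 0 0 0 0 0.43 0.1" --pt "0 0 0 0 0 0.43 0.1" --pt "0 0 0 0 0 0.43 0.1" --pt "0 0 0 0 0 0.43 0.1" --pt "0 0 0 0 0 0.43 0.1"

```text
time: 25.6
tcp_pos: [454.8, -21.1, 52.7]
orientation: [[1.0, 0.001, 0.001], [0.001, -1.0, -0.0], [0.001, 0.0, -1.0]]
force: [-0.7, 0.1, -1.9]
finger_gap: 24.3
gripper_force: 39.8
```

Release, rise, and move well back to clear the cameras.

Request:
arm_command --pt "0 0 0 0.01 0 0.01 0.1" --pt "0 0 0 0.01 0 0.015 0.1" --pt "0 0 0 0.01 0 0.02 0.1" --pt "0 0 0 0.01 0 0.02 0.1" --pt "0 0 0 0.01 0 0.02 0.1" --pt "0 0 0 0.01 0 0.02 0.1"

```text
time: 26.1
tcp_pos: [455.6, -21.4, 51.8]
orientation: [[1.0, 0.001, -0.0], [0.001, -1.0, -0.001], [-0.0, 0.001, -1.0]]
force: [-4.0, -0.4, 8.8]
finger_gap: 24.1
gripper_force: 40.9
```

Request:
arm_command --pt "0 0 0 0 0 0 0.6" --pt "0 0 0 0 0 0 0.6" --pt "0 0 0 0 0 0 0.6" --pt "0 0 0 0 0 0 0.6" --pt "0 0 0 0 0 0 0.6" --pt "0 0 0 0 0 0 0.6" --pt "0 0 0 0 0 -0.2 0.6" --pt "0 0 0 0 0 -0.5 0.6" --pt "0 0 0 0 0 -0.9 0.6" --pt "0 0 0 0 0 -1 0.6" --pt "0 0 0 0 0 -1 0.6"

```text
time: 27.02
tcp_pos: [459.0, -21.7, 154.6]
orientation: [[1.0, 0.001, 0.009], [0.001, -1.0, -0.002], [0.009, 0.002, -1.0]]
force: [0.1, -0.4, -0.9]
finger_gap: 51.2
gripper_force: 0.0
```

Request:
arm_command --pt "0 0 0 0 0 -0.3 0.6" --pt "0 0 0 0 0 -0.6 0.6" --pt "0 0 0 0 0 -1 0.6" --pt "0 0 0 0 0 -1 0.6" --pt "0 0 0 -0.2 0.3 -1 0.6" --pt "0 0 0 -0.2 0.6 -1 0.6" --pt "0 0 0 -0.2 1 -1 0.6" --pt "0 0 0 -0.2 1 -1 0.6"

```text
time: 27.68
tcp_pos: [434.4, -126.3, 248.4]
orientation: [[1.0, -0.005, -0.002], [-0.005, -1.0, -0.003], [-0.002, 0.003, -1.0]]
force: [0.0, -0.4, 0.1]
finger_gap: 51.4
gripper_force: 0.0
```

Request:
arm_command --pt "0 0 0 0 0.3 0 0.6" --pt "0 0 0 0 0.7 0 0.6" --pt "0 0 0 0 1 0 0.6" --pt "0 0 0 0 1 0 0.6"

```text
time: 28.02
tcp_pos: [434.7, -225.2, 248.1]
orientation: [[1.0, -0.004, -0.002], [-0.004, -1.0, -0.001], [-0.002, 0.001, -1.0]]
force: [0.3, 0.1, -0.5]
finger_gap: 50.9
gripper_force: 0.0
```

Request:
arm_command --pt "0 0 0 0 0.3 0 0.6" --pt "0 0 0 0 0.7 0 0.6" --pt "0 0 0 0 1 0 0.6" --pt "0 0 0 0 1 0 0.6"

```text
time: 28.35
tcp_pos: [434.9, -324.8, 248.1]
orientation: [[1.0, -0.003, -0.002], [-0.003, -1.0, -0.001], [-0.002, 0.001, -1.0]]
force: [0.7, 0.7, 0.3]
finger_gap: 51.3
gripper_force: 0.0
```

Request:
arm_command --pt "0 0 0 0 0.3 0 0.6" --pt "0 0 0 0 0.7 0 0.6" --pt "0 0 0 0 1 0 0.6" --pt "0 0 0 0 1 0 0.6" --pt "0 0 0 0 1 0 0.6" --pt "0 0 0 0 1 0 0.6" --pt "0 0 0 0 1 0 0.6"

```text
time: 28.93
tcp_pos: [435.8, -419.0, 249.2]
orientation: [[1.0, 0.002, -0.001], [0.002, -1.0, 0.002], [-0.001, -0.002, -1.0]]
force: [-0.1, 0.4, 0.7]
finger_gap: 51.0
gripper_force: 0.0
```

```bash
python3 - <<'E'
from h import *
o=r.get_obs(); print(o["tcp_pos"],o["time"])
a=r.camera("top"); b=r.camera("scene")
cv2.imwrite("pics/w8.png",np.hstack([cv2.resize(a["pixels"][150:270,190:420],(460,240)),cv2.resize(b["pixels"][110:250,220:350],(260,280))[:240]])[:,:,::-1])
# axis check: expected disc (top) contour colours vs pad centre: saturated wood blobs in top view
for n,c in (("top",a),("scene",b)):
    hsv=cv2.cvtColor(c["pixels"],cv2.COLOR_RGB2HSV); H,S,V=[hsv[...,i].astype(int) for i in range(3)]
    for nm,p,R in (("76",(454.6,-21.2),38),("64",(462.2,-115.6),32),("52",(470.3,-210.5),26),("40",(477.8,-305),20)):
        u,v=proj(c,(*p,31)); print(n,nm,"disc centre px expected",round(u,1),round(v,1),"handle top",np.round(proj(c,(*p,95)),1))
E
```

```text
[ 435.75272733 -418.97713122  249.18858031] 28.9333
top 76 disc centre px expected 247.9 229.6 handle top [247.7 227. ]
top 64 disc centre px expected 281.6 226.0 handle top [283.3 223.2]
top 52 disc centre px expected 315.5 222.1 handle top [318.9 219.2]
top 40 disc centre px expected 349.0 218.5 handle top [354.2 215.4]
scene 76 disc centre px expected 280.6 211.5 handle top [282.  198.6]
scene 64 disc centre px expected 296.4 192.5 handle top [298.3 179.3]
scene 52 disc centre px expected 311.1 174.7 handle top [313.4 161.3]
scene 40 disc centre px expected 324.8 158.2 handle top [327.5 144.8]
```

View pics/w8.png

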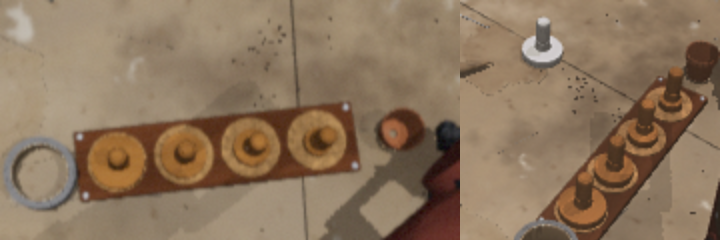

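All four stand upright and look centred on their pads, in the order 76, 64, 52, 40 from tape to pot. Disc and handle pixels are within about 2 px (roughly 5 mm) of the predicted positions. The pot and tape show no visible movement, and the arm is clear.

```bash
python3 -c "
from plant import r
print(r.finish_job())"
```

```text
the job is handed in; nothing more can be done
None
```

I handed the job in with all four tampers standing upright on their pads, 40, 52, 64 and 76 mm from pot to tape roll, with no visible movement of the pot or tape roll; the hand-in returned no verdict.

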